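Free the sagging bolt of the device cage and hold its gate ajar

ROBOT

A 6-joint arm with a two-finger parallel gripper is mounted at the origin on the work surface. World frame = base frame: x ahead of the robot, y to its left, z up, the work surface at z = 0. Lengths are in m, angles in rad, forces in N, time in s.
With the tool pointing down it reaches from about 0.375 to 0.75 m from the base axis. Payload 9 kg.
Tool frame: the origin (TCP) lies between the finger pads; the fingertips stand 25 mm ahead of it and the grasp point (between the pads) lies 6 mm ahead of it; z points along the fingers, y is the direction in which the jaws open and shut (so a half turn about z gives the same grasp; the last joint's range is limited). The gripper opens to 85 mm and grips with 20 to 120 N. Pads are 22 mm wide; open, the fingers measure 114 mm over their backs; the gripper's body (76 mm by 85 mm) begins 54 mm behind the grasp point. The pads swing forward as they close: fully open they stand 13 mm farther back than shut.
Start: joints at [1.007, 0.104, 0.097, 1.564, 0, 1.353], TCP at [0.203, 0.565, 0.256] pointing down, gripper open.
Joint ranges: [-2.99, 2.99], [-0.84, 1.86], [-1.1, 1.16], [-1.84, 2.11], [-1.51, 1.56], [-3.14, 3.14]. Speed limits (rad/s): [2.22, 2.22, 2.57, 3.14, 3.14, 3.14].

INTERFACE

Orientations are given as a unit quaternion [x, y, z, w].
In Python, from station import sense, eyes, job gives the robot as it stands.
- The arm moves only by the shell command python3 -m crank 'ROWS'. ROWS is JSON, a list of rows, each a list of 5 numbers: the shift along the tool's x, y, z in m, then the turn about the tool's z in rad, then the gripper command: -1 is shut, 1 is fully open, values between are in proportion. In form: [[tx, ty, tz, roll, gripper], ...]. A call has 1 to 5 rows; each row shifts and turns the commanded pose from where the row before left it, along the tool's axes as they then stand; what a row does not reach is not made up. A row lasts 1/10 s, in which the tool goes at most 50 mm and 8.59 degrees, less where a joint would pass 70% of its speed; a pose out of reach is approached as far as the arm can. A call with a gripper value outside its range is refused whole. The fingers move at their own pace and stop on an object; the grip force is fixed at half the most. Time passes only in rows, so rows that do not move let the fingers close. It gives the time, the measured TCP pose, the force and the opening at its end, in the units of the state.
- sense(): the state, without advancing time (a new reading comes with each control period).
- eyes.camera(name): name is "scene" or "top" or "wrist"; returns (picture, depth): 400x640x3 uint8, red, green, blue; 400x640 float32, m along the optical axis (not along the pixel's ray), 0 where there is no reading.
- eyes.get_calibration(name): a dict with "camera_matrix" (3x3 intrinsics, pixels), "extrinsics" (4x4, takes a point from camera to world coordinates). Camera axes: x right, y down, z forward; pixel columns grow to the right and rows downward; lengths in m; the calibration is good to about 2 mm. A picture is of the moment at which its call begins: read the wrist's pose just before it. get_calibration takes no time and is no camera call; for the wrist camera it gives the pose at the moment of the call.
- job.hand_in(): hands the job in, once; it reports no verdict.
The state is a dict: "clock": time; "qpos": joint angles; "qd": joint speeds; "joint_efforts": joint torques, N m; "position": TCP position; "tool_rot": TCP orientation; "force": force on the tool from outside, world axes, zero at the start; "torque": the same for the moment, N m; "width": finger opening in m.
Only numpy, scipy, OpenCV 4.12 (cv2) and the standard library are available. Lean on these libraries where they do the work, as an engineer would, in place of code of your own. Each camera call takes 0.05 s, during which the arm holds its last target.

TASK

Unbolt the small device cage so that a colleague can reach in: the worn barrel bolt on top of the gate sags, so its toe catches behind the bent-up lip of the keeper; take the bolt by its upright knob, lift it until the toe clears the lip, and pull it fully back across the gate while lifted. Then, still holding the knob, draw the gate open towards the robot to a hand's breadth, its free edge about 90 mm out of the frame (never wide open), and finish while holding it there by the knob against its closing spring. Leave the other things on the bench and on the cage where they are.

Things in the scene. Friction and masses are not known exactly. Their poses are not given: they have to be found in the camera images.
- cage: low fixed aluminium cage, 350 mm wide, 250 deep, 160 high, clear roof, gate in its front. Origin on the bench under the middle of the closed gate. Its +x points into the cage (away from the robot), +y along the closed gate towards its hinge (left seen from the robot), z up. Turned by up to 0.25 rad; the closed gate lies in its plane x=0
- bolt_knob: upright round steel knob fixed to the bolt: stem 14 mm thick, with a 20 mm wide, 8 mm thick cap on top. Origin on the stem's axis at the height to grip, 36 mm above the bolt's axis, 20 mm below the cap's underside. At the start about 60 mm above the gate's top, 75 mm to the cage's -y (keeper) side of its origin. Its +y lies along the bolt, away from the keeper
- barrel (a joint): lift of the bolt, rad: its barrel rocks on one screw, on the gate 70 mm from the hinge line, 191 mm above the bench. 0 = sagged by its weight (0.05 rad down towards the keeper), at most 0.13; under 4 N at the knob lifts it. The toe clears the lip from 0.055. The knob is 135 mm from the screw at first, so it must rise 7.5 mm, at most 17; 11 to 13 mm kept level while pulling is good
- bolt (a joint): slide of the bolt in its barrel, m: 0 = fully shot (toe in the keeper), 0.05 = fully drawn, towards the gate's hinge (cage +y). About 2 N of friction. While the bolt sags, the lip stops the toe at about 0.007; the toe is out of the keeper from 0.033. Starts at 0 to 0.004
- gate (a joint): gate swing, rad: 0 = shut, grows as the gate opens towards the robot (the cage's -x), to 1.3. A spring pulls it shut: 2 to 5 N at the knob. 0.35 puts the free edge about 90 mm out of the frame. It cannot open while the toe is in the keeper
- gate_hinge (a point): point on the gate's upright hinge axis, at the height of the gate's top (160 mm), 130 mm to the +y side of the cage's origin
- gate_edge (a point): top of the gate's free edge (its latch stile), 260 mm from the hinge axis, at the height of the gate's top, moves with the gate
- keeper_lip (a point): middle of the top edge of the keeper's bent-up lip, 22 mm wide, 4 thick, 14 above the cage's fixed right stile (160 mm tall). Behind it two upright cheeks, 42 mm tall, 22 mm apart, stand either side of the bolt's toe: a 10 mm wide and thick end turned down 17 mm below the axis of the bolt, a 10 mm rod
- screwdriver: bystander: screwdriver, 150 mm long, lying in front of the cage; origin under its middle
- handset: bystander: flat black telephone, 72 x 148 x 9 mm, lying in front of the cage; origin under its middle
- cleaner: bystander: white bottle, 54 mm wide, 130 mm tall, standing to the right of the cage; origin under its middle
- screw_tray: bystander: open grey divided tray, 100 x 140 x 25 mm, to the right of the cage; origin under its middle
- tape_roll: bystander: cardboard ring, 68 mm wide, 18 mm tall, on the cage's roof; origin under its middle
- bit_case: bystander: flat black case, 65 x 110 x 22 mm, on the cage's roof; origin under its middle
- fan: bystander: small square fan, 55 x 55 x 12 mm, to the left of the cage; origin under its middle

How it is judged:
On the way, in this order (a step that is already met when the one before it is completed fails the run):
1. the bolt is lifted so far that its toe clears the keeper's lip, while still in the keeper and the gate shut (value of joint barrel above 0.045 rad and value of joint bolt below 0.03 m and value of joint gate below 0.08 rad), for 0.05 s.
2. the bolt is drawn back clear of the keeper (value of joint bolt above 0.035 m and value of joint gate below 0.2 rad), for 0.1 s.
3. the gate is pulled ajar with the fingers on the knob (value of joint gate above 0.22 rad and contact force between the fingers and bolt_knob above 1 N), for 0.2 s.
At the end, for the whole second after the job is handed in: the gate stands still between 0.24 and 0.48 rad open (free edge about 62 to 120 mm out of the frame), the bolt is drawn at least 33 mm, and the fingers still hold its knob (more than 1 N); no bystander was moved more than 30 mm and the gate never swung past 0.7 rad (value of joint gate between 0.24 and 0.48 rad and velocity of joint gate between -0.05 and 0.05 rad/s and value of joint bolt above 0.033 m and contact force between the fingers and bolt_knob above 1 N); the arm keeps its last pose, push and grip.
It fails at once if the gate is swung wide open (past 0.7 rad) (value of joint gate above 0.7 rad).
It fails at once if a bystander is moved more than 30 mm (distance of any of screwdriver, handset, cleaner, screw_tray, tape_roll, bit_case, fan from where it was at the start of the episode above 0.03 m).
It also fails if it takes over 38 s, if anything falls off the work surface, if the arm or the gripper's body presses on something with over 40 N, if the wrist force passes 120 N, or if a joint passes its speed limit or range.

## Working session

There is one attempt and no reset: what is moved stays moved. The work goes in short steps, Python scripts to look and compute and a shell command to move; the robot and the scene stay as the last step left them, time stands still between calls to the robot, and variables do not carry over. Pictures are saved under pics/ and viewed, and the job is handed in when it is done.

```bash
ls; mkdir -p pics; python3 - <<'E'
from station import sense,eyes,job
import cv2
s=sense();print(s)
for n in("scene","top","wrist"):
    p,d=eyes.camera(n);cv2.imwrite(f"pics/{n}0.png",p[:,:,::-1])
    import numpy as np;np.save(f"pics/{n}0.npy",d)
    c=eyes.get_calibration(n);print(n,c);np.savez(f"pics/{n}0c.npz",**c)
E
```

```text
pics
{'clock': 0.0, 'qpos': array([ 1.00729999e+00,  1.04695557e-01,  9.64648083e-02,  1.56391043e+00,
       -3.18680744e-05,  1.35309419e+00]), 'qd': array([ 0.0002885 ,  0.00029804, -0.0015943 , -0.00066605,  0.00183568,
        0.00103534]), 'joint_efforts': array([ 2.96159515e-04, -5.56904662e+01,  5.03675473e+01,  1.57889631e-02,
       -2.42605620e-04, -1.82754650e-05]), 'position': array([0.20319881, 0.56421719, 0.25552205]), 'tool_rot': array([ 1.72036925e-01,  9.85090272e-01, -6.27846564e-04, -2.41287397e-04]), 'force': array([ 0.17795563,  0.64862263, -0.34471267]), 'torque': array([ 0.01589635, -0.01979615, -0.01098649]), 'width': 0.08516424101694138}
scene {'camera_matrix': array([[384.38315733,   0.        , 319.03100061],
       [  0.        , 384.38315733, 195.57197795],
       [  0.        ,   0.        ,   1.        ]]), 'extrinsics': array([[ 9.75756548e-01, -1.76223857e-01,  1.29785632e-01,
         4.41725123e-01],
       [-2.18857861e-01, -7.87373579e-01,  5.76319429e-01,
        -4.30782122e-01],
       [ 6.28545057e-04, -5.90752063e-01, -8.06852902e-01,
      
[... 378 characters left out ...]
01],
       [-9.99952041e-01, -9.59960017e-03,  1.94019223e-03,
         4.82563915e-02],
       [ 7.97725534e-05, -2.06082938e-01, -9.78534525e-01,
         1.19027024e+00],
       [ 0.00000000e+00,  0.00000000e+00,  0.00000000e+00,
         1.00000000e+00]])}
wrist {'camera_matrix': array([[291.9807402 ,   0.        , 319.20164523],
       [  0.        , 291.9807402 , 199.17883584],
       [  0.        ,   0.        ,   1.        ]]), 'extrinsics': array([[ 0.33862629,  0.88978761,  0.3059579 ,  0.12468801],
       [ 0.94092006, -0.31977607, -0.11141233,  0.5922536 ],
       [-0.00129529,  0.32560907, -0.9455036 ,  0.37323263],
       [ 0.        ,  0.        ,  0.        ,  1.        ]])}
```

View pics/scene0.png

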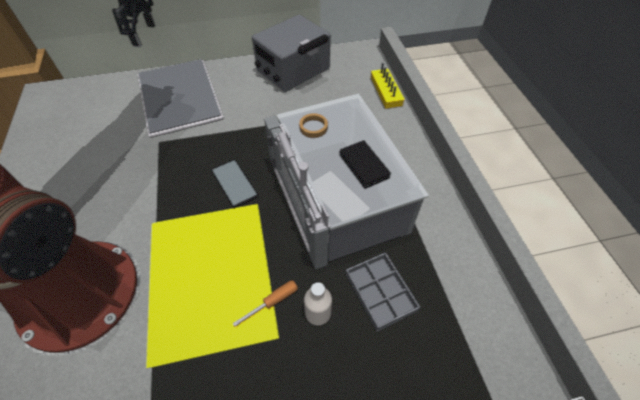

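View pics/top0.png

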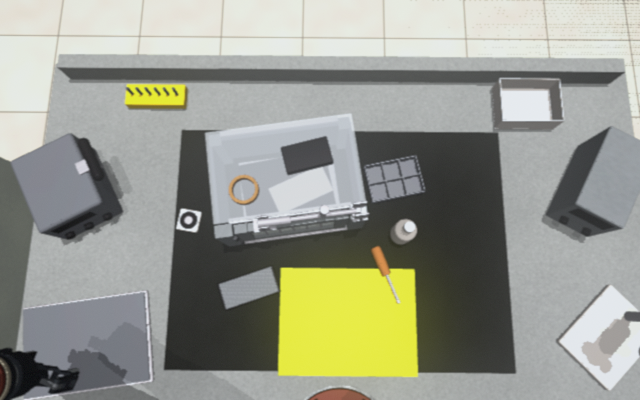

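```bash
python3 - <<'E'
import cv2
p=cv2.imread("pics/top0.png");cv2.imwrite("pics/topz.png",cv2.resize(p[80:230,230:430],None,fx=4,fy=4,interpolation=cv2.INTER_CUBIC))
p=cv2.imread("pics/scene0.png");cv2.imwrite("pics/scenez.png",cv2.resize(p[100:250,200:400],None,fx=4,fy=4,interpolation=cv2.INTER_CUBIC))
E
```

```text
(no output)
```

View pics/topz.png

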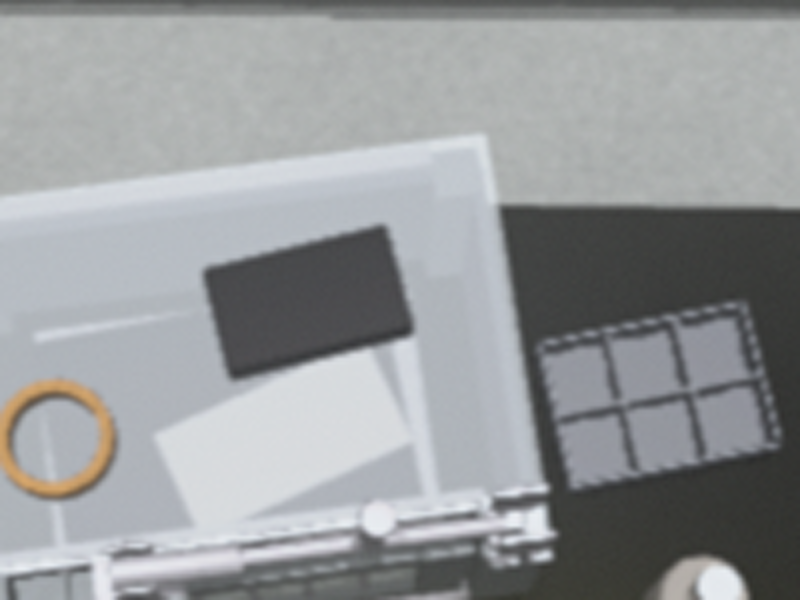

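View pics/scenez.png

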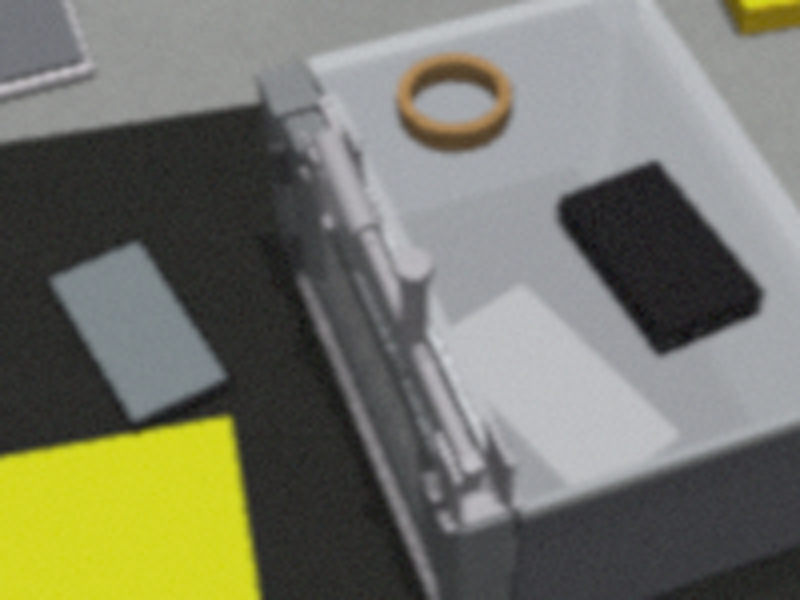

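```bash
cat > h.py <<'E'
import numpy as np
def ray(c,u,v,z):
    K=c["camera_matrix"];E=c["extrinsics"]
    d=E[:3,:3]@np.linalg.inv(K)@np.array([u,v,1.]);o=E[:3,3]
    return o+d*(z-o[2])/d[2]
def dirn(c,u,v):
    d=c["extrinsics"][:3,:3]@np.linalg.inv(c["camera_matrix"])@np.array([u,v,1.]);return c["extrinsics"][:3,3],d/np.linalg.norm(d)
def tri(rays):
    A=0;b=0
    for o,d in rays:
        P=np.eye(3)-np.outer(d,d);A=A+P;b=b+P@o
    return np.linalg.solve(A,b)
E
python3 - <<'E'
from h import *
t=dict(np.load("pics/top0c.npz"));s=dict(np.load("pics/scene0c.npz"))
Z=lambda x,y:(230+x/4,80+y/4)
S=lambda x,y:(200+x/4,100+y/4)
print("cap top",ray(t,*Z(378,516),.248),ray(s,*S(413,262),.248))
print("tri",tri([dirn(t,*Z(378,516)),dirn(s,*S(413,262))]))
def ang(a,b):
    d=b-a;return np.arctan2(d[1],d[0])
a=ray(t,*Z(485,135),.16);b=ray(t,207,133,.16);print("rear",a,b,np.hypot(*(b-a)[:2]),"yaw",np.arctan2(-(b-a)[0],(b-a)[1]))
a=ray(t,*Z(520,528),.184);b=ray(t,*Z(130,572),.191);print("bolt",a,b,"yaw",np.arctan2(-(b-a)[0],(b-a)[1]))
d=np.load("pics/top0.npy")
u,v=Z(378,516);print(d[int(v)-3:int(v)+4,int(u)-3:int(u)+4])
E
```

```text
cap top [0.51607938 0.0408481  0.248     ] [0.5169249  0.03918184 0.248     ]
tri [0.51684433 0.04085499 0.24593681]
rear [ 0.76378433 -0.02147338  0.16      ] [0.71229826 0.31767918 0.16      ] 0.3430382999508015 yaw 0.1506576821938764
bolt [ 0.52248731 -0.03826673  0.184     ] [0.49461475 0.17572413 0.191     ] yaw 0.12952196334886543
[[1.0504152  0.9608429  0.9621118  0.9621014  0.9632497  0.9601469
  0.96344286]
 [0.9590407  0.9621614  0.96211237 0.9593585  0.9599738  0.9614696
  0.96174645]
 [0.958903   0.95763016 0.95938164 0.9597041  0.9583165  0.96316856
  0.96025044]
 [0.9599547  0.9593249  0.96119225 0.95771015 0.95913017 0.9574575
  0.95969063]
 [0.95581806 0.9578756  0.9576629  0.9576759  0.9590064  0.9616333
  0.9581524 ]
 [0.9577897  0.9576374  0.9575497  0.95950764 0.9593869  0.9588417
  0.9584718 ]
 [0.9613115  0.95815223 0.9573989  0.9581777  0.95707685 0.95843226
  0.95760155]]
```

The top view shows the cap at about (324, 209) and the scene view at about (303, 165). That puts the knob near (0.516, 0.040), with its cap top at z≈0.247 and the cage yawed about 0.145 rad. First I rotate so the jaws lie along the cage's x, then raise the tool.

```bash
python3 -m crank '[[0,0,-0.015,0.135,1],[0,0,-0.015,0.135,1],[0,0,-0.015,0.135,1],[0,0,-0.015,0.135,1],[0,0,-0.005,0.135,1]]'; python3 -m crank '[[0,0,0,0.135,1],[0,0,0,0.135,1],[0,0,0,0.135,1],[0,0,0,0,1]]'
```

```text
clock: 0.65
position: [0.2035, 0.5647, 0.3228]
tool_rot: [0.491, 0.871, 0.001, 0.0]
force: [0.8, -0.2, 0.3]
width: 0.0852
clock: 1.05
position: [0.2033, 0.5644, 0.321]
tool_rot: [0.655, 0.756, -0.0, 0.0]
force: [0.4, -1.1, -0.4]
width: 0.0855
```

```bash
python3 -m crank '[[-0.02,0.008,0,0,1],[-0.037,0.0155,0,0,1],[-0.037,0.0155,0,0,1],[-0.037,0.0155,0,0,1],[-0.037,0.0155,0,0,1]]';python3 -m crank '[[-0.037,0.0155,0,0,1],[-0.037,0.0155,0,0,1],[-0.037,0.0155,0,0,1],[-0.037,0.0155,0,0,1],[-0.037,0.0155,0,0,1]]'; python3 -m crank '[[-0.037,0.0155,0,0,1],[-0.037,0.0155,0,0,1],[-0.037,0.0155,0,0,1],[-0.03,0.013,0,0,1],[0,0,0,0,1]]'
```

```text
clock: 1.55
position: [0.2973, 0.407, 0.3212]
tool_rot: [0.652, 0.758, 0.0, 0.0]
force: [0.6, -0.1, -0.3]
width: 0.0853
clock: 2.05
position: [0.4008, 0.235, 0.3213]
tool_rot: [0.652, 0.758, 0.0, 0.0]
force: [0.4, 1.3, 0.7]
width: 0.0855
clock: 2.55
position: [0.481, 0.1025, 0.3205]
tool_rot: [0.654, 0.757, -0.0, -0.0]
force: [-0.7, 0.7, -0.3]
width: 0.0853
```

```bash
python3 - <<'E'
from station import sense,eyes
import cv2,numpy as np
c=eyes.get_calibration("wrist")
p,d=eyes.camera("wrist");cv2.imwrite("pics/w1.png",p[:,:,::-1]);np.save("pics/w1.npy",d);np.savez("pics/w1c.npz",**c);print(c["extrinsics"],sense()["clock"])
E
```

```text
[[ 9.89401266e-01  1.37539835e-01  4.65610236e-02  4.69359550e-01]
 [ 1.45204286e-01 -9.35102552e-01 -3.23262947e-01  1.85159770e-01]
 [-9.22200465e-04  3.26597629e-01 -9.45163022e-01  4.37981835e-01]
 [ 0.00000000e+00  0.00000000e+00  0.00000000e+00  1.00000000e+00]] 2.6
```

View pics/w1.png

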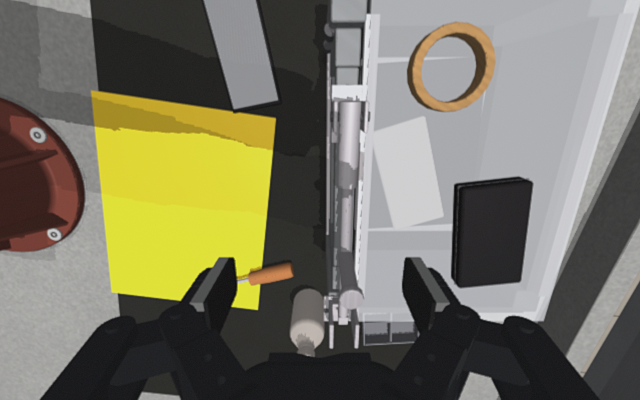

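```bash
python3 - <<'E'
from h import *
import cv2
t=dict(np.load("pics/top0c.npz"));s=dict(np.load("pics/scene0c.npz"));w=dict(np.load("pics/w1c.npz"))
print(ray(w,350,299,.248))
T=dirn(t,324.5,209.2);S=dirn(s,303.2,165.5);W=dirn(w,350,299)
print(tri([T,S,W]),tri([T,W]))
a=ray(w,341,310,.186);b=ray(w,349,110,.191);print(a,b,np.arctan2(-(b-a)[0],(b-a)[1]))
a=ray(w,367,330,.16);b=ray(w,370,20,.16);print(a,b,np.arctan2(-(b-a)[0],(b-a)[1]))
p=cv2.imread("pics/w1.png");cv2.imwrite("pics/w1z.png",cv2.resize(p[200:360,270:430],None,fx=3.7,fy=3.7,interpolation=cv2.INTER_CUBIC))
E
```

```text
[0.51447211 0.04211906 0.248     ]
[0.51602097 0.04069999 0.24608302] [0.51543072 0.04080071 0.24630979]
[ 0.52232565 -0.01959291  0.186     ] [0.49430021 0.17976206 0.191     ] 0.1396652843688171
[ 0.56335148 -0.06480749  0.16      ] [0.50194158 0.25208449 0.16      ] 0.19141552128372685
```

View pics/w1z.png

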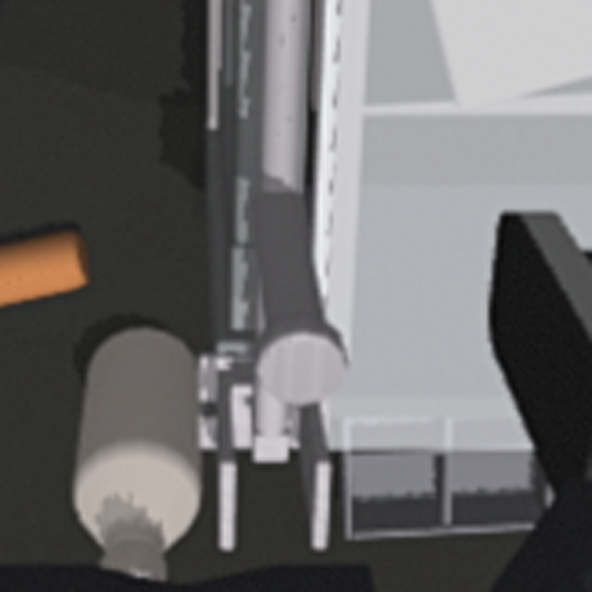

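The wrist view shows the cap at about (351, 299), between the two pads in the picture. Three-ray triangulation puts it at (0.516, 0.041, 0.246), so the grip point is about (0.516, 0.042, 0.219). Next I move over it.

```bash
python3 -m crank '[[-0.02,0.008,0,0,1],[-0.025,0.01,0,0,1],[-0.02,0.008,0,0,1],[0,0,0.015,0,1],[0,0,0,0,1]]'; python3 -c "
from station import sense;s=sense();print(s['position'],s['force'])"
```

```text
clock: 3.1
position: [0.5139, 0.0456, 0.3047]
tool_rot: [0.653, 0.757, -0.001, -0.001]
force: [-0.5, -0.1, 0.6]
width: 0.0856
[0.51393445 0.04562915 0.3047036 ] [-0.49533518 -0.10438486  0.58798271]
```

```bash
python3 -m crank '[[-0.004,0.0015,0.015,0,1],[0,0,0.025,0,1],[0,0,0.02,0,1],[0,0,0.02,0,1],[0,0,0,0,1]]'; python3 - <<'E'
from station import sense,eyes
import cv2,numpy as np
s=sense();print(s['position'],s['force'])
p,d=eyes.camera("wrist");cv2.imwrite("pics/w2.png",p[:,:,::-1])
p,d=eyes.camera("scene");cv2.imwrite("pics/s2.png",cv2.resize(p[80:280,180:440,::-1],None,fx=3,fy=3,interpolation=cv2.INTER_CUBIC))
E
```

```text
clock: 3.6
position: [0.5152, 0.0421, 0.2233]
tool_rot: [0.653, 0.757, -0.001, -0.002]
force: [-0.7, -0.3, -0.6]
width: 0.0855
[0.51522021 0.04212223 0.22334985] [-0.7496093  -0.31457917 -0.56084003]
```

View pics/w2.png

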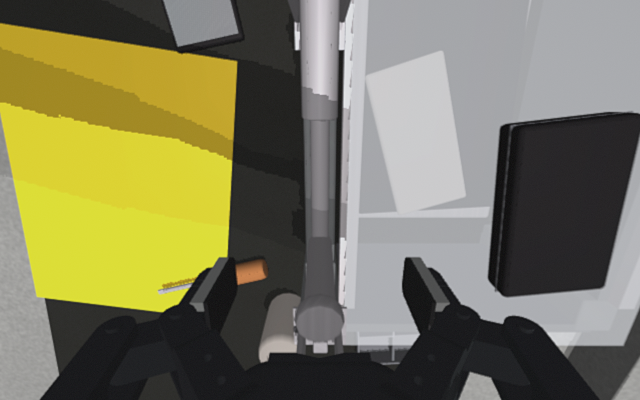

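View pics/s2.png

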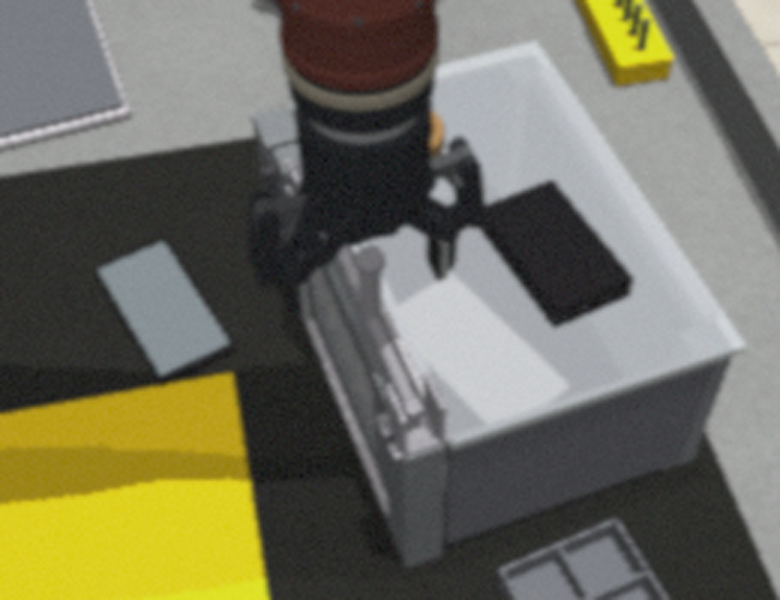

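The wrist view shows the cap at (320, 318), midway between the jaws. I'll check its position along the pad width by casting its ray at cap height.

```bash
python3 - <<'E'
from station import sense,eyes
from h import *
c=eyes.get_calibration("wrist");print(ray(c,320,319,.246),ray(c,320,323,.246),sense()['position'])
E
```

```text
[0.5176358  0.03896118 0.246     ] [0.51793724 0.03693236 0.246     ] [0.51649112 0.04175611 0.22657948]
```

```bash
python3 -m crank '[[-0.001,0,0,0,-1],[0,0,0,0,-1],[0,0,0,0,-1],[0,0,0,0,-1],[0,0,0,0,-1]]'; python3 -m crank '[[0,0,0,0,-1],[0,0,0,0,-1],[0,0,0,0,-1],[0,0,0,0,-1],[0,0,0,0,-1]]'
```

```text
clock: 4.2
position: [0.5169, 0.0402, 0.2265]
tool_rot: [0.654, 0.756, -0.0, 0.0]
force: [-2.9, -1.4, 0.5]
width: 0.015
clock: 4.7
position: [0.5169, 0.0402, 0.2263]
tool_rot: [0.654, 0.756, -0.0, 0.0]
force: [-1.2, -2.1, 2.6]
width: 0.0146
```

Gripped: the width is 14.6 mm, matching the stem. Next I lift about 12 mm, letting the knob drift slightly towards cage +y as it tilts.

```bash
python3 -m crank '[[0.0005,0,-0.003,0,-1],[0.0005,0,-0.003,0,-1],[0.0005,0,-0.003,0,-1],[0.0005,0,-0.003,0,-1],[0,0,0,0,-1]]'; python3 -m crank '[[0,0,0,0,-1],[0,0,0,0,-1]]'; python3 - <<'E'
from station import sense,eyes
import cv2,numpy as np
s=sense();print(s['position'],s['force'])
p,d=eyes.camera("scene");cv2.imwrite("pics/s3.png",cv2.resize(p[80:280,180:440,::-1],None,fx=3,fy=3,interpolation=cv2.INTER_CUBIC))
E
```

```text
clock: 5.2
position: [0.5165, 0.0425, 0.2385]
tool_rot: [0.654, 0.757, 0.0, -0.0]
force: [-3.3, 1.7, -4.8]
width: 0.0148
clock: 5.4
position: [0.5165, 0.0423, 0.2381]
tool_rot: [0.654, 0.756, -0.0, -0.0]
force: [-1.9, 1.4, -5.0]
width: 0.0145
[0.51652161 0.04229342 0.23810898] [-1.91165675  1.3621035  -5.03060804]
```

View pics/s3.png

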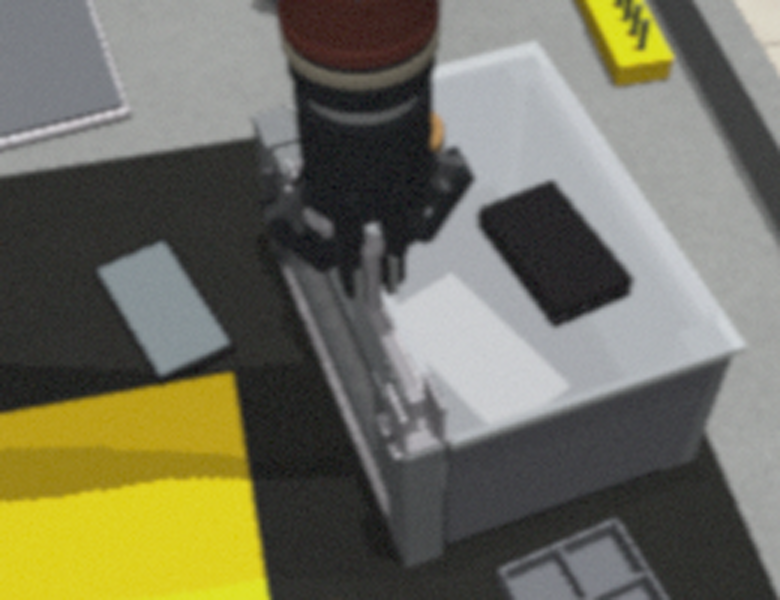

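The knob rose 12 mm with about a 5 N load, a lift of about 0.09 rad. Now I draw the bolt along tool +x.

```bash
python3 -m crank '[[0.006,0,0,0,-1],[0.006,0,0,0,-1],[0.006,0,0,0,-1],[0.006,0,0,0,-1],[0,0,0,0,-1]]'
```

```text
clock: 5.95
position: [0.5129, 0.0672, 0.2382]
tool_rot: [0.654, 0.757, 0.0, -0.0]
force: [-3.1, 1.2, -5.7]
width: 0.0143
```

```bash
python3 -m crank '[[0.006,0,0,0,-1],[0.006,0,0,0,-1],[0.006,0,0,0,-1],[0.004,0,0,0,-1],[0,0,0,0,-1]]'
```

```text
clock: 6.45
position: [0.5097, 0.0887, 0.2382]
tool_rot: [0.654, 0.757, 0.0, -0.0]
force: [-2.4, 1.5, -5.9]
width: 0.0147
```

```bash
python3 - <<'E'
from station import sense,eyes
import cv2,numpy as np
p,d=eyes.camera("scene");cv2.imwrite("pics/s4.png",cv2.resize(p[80:280,180:440,::-1],None,fx=3,fy=3,interpolation=cv2.INTER_CUBIC))
p,d=eyes.camera("wrist");cv2.imwrite("pics/w4.png",p[:,:,::-1])
E
```

```text
(no output)
```

View pics/s4.png

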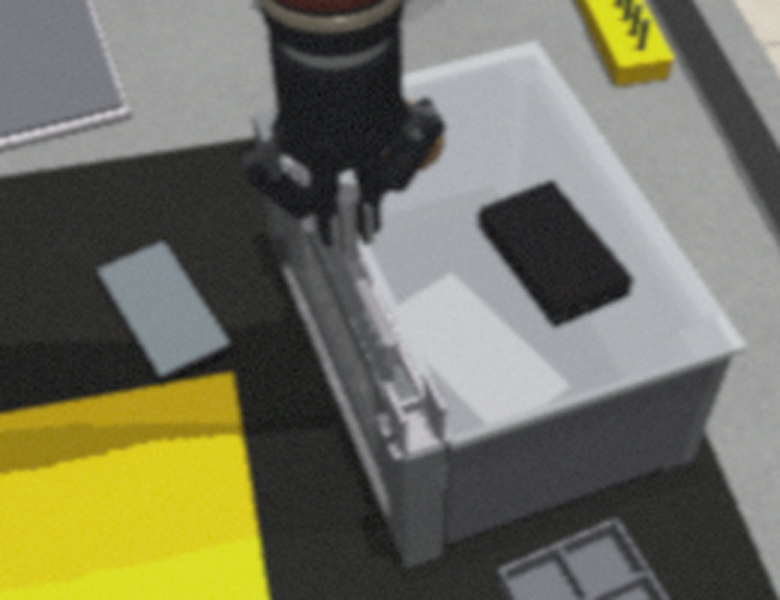

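View pics/w4.png

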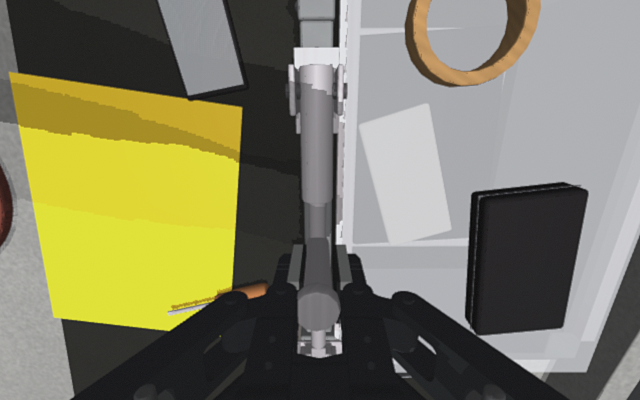

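The bolt is drawn about 47 mm, and the toe is out and clear of the cheeks; the knob is still held. Now I swing the gate on its arc (r ≈ 156 mm), turning the tool with it.

```bash
python3 -m crank '[[0,-0.003,0,0.02,-1],[0.0001,-0.0045,0,0.03,-1],[0.0001,-0.0045,0,0.03,-1],[0.0001,-0.0045,0,0.03,-1],[0,0,0,0,-1]]'
```

```text
clock: 7.05
position: [0.4932, 0.0863, 0.2386]
tool_rot: [0.695, 0.719, 0.0, 0.0]
force: [2.3, 2.3, -6.2]
width: 0.0141
```

```bash
python3 -m crank '[[0.0001,-0.0045,0,0.03,-1],[0.0001,-0.0045,0,0.03,-1],[0.0001,-0.0045,0,0.03,-1],[0.0001,-0.0045,0,0.03,-1],[0,0,0,0,-1]]'; python3 -m crank '[[0.0001,-0.0045,0,0.03,-1],[0.0001,-0.0045,0,0.03,-1],[0.0001,-0.0045,0,0.03,-1],[0.0001,-0.0045,0,0.03,-1],[0,0,0,0,-1]]'; python3 - <<'E'
from station import sense,eyes
import cv2,numpy as np
s=sense();print(s['position'],s['force'])
p,d=eyes.camera("scene");cv2.imwrite("pics/s5.png",cv2.resize(p[80:280,180:440,::-1],None,fx=3,fy=3,interpolation=cv2.INTER_CUBIC));cv2.imwrite("pics/s5f.png",p[:,:,::-1])
p,d=eyes.camera("wrist");cv2.imwrite("pics/w5.png",p[:,:,::-1])
p,d=eyes.camera("top");cv2.imwrite("pics/t5.png",cv2.resize(p[100:300,190:450,::-1],None,fx=3,fy=3,interpolation=cv2.INTER_CUBIC))
E
```

```text
clock: 7.55
position: [0.4751, 0.0869, 0.2386]
tool_rot: [0.737, 0.676, -0.0, 0.0]
force: [3.3, -1.8, -3.4]
width: 0.0142
clock: 8.05
position: [0.4575, 0.0897, 0.2385]
tool_rot: [0.776, 0.631, 0.0, 0.0]
force: [1.6, -3.1, -4.3]
width: 0.014
[0.45754839 0.08970401 0.23848516] [ 1.57135405 -3.07349182 -4.32353504]
```

View pics/s5.png

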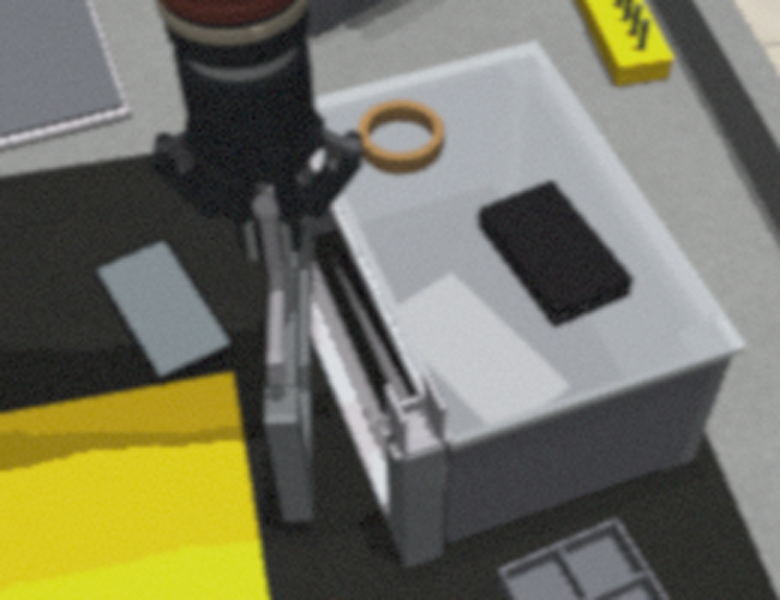

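View pics/t5.png

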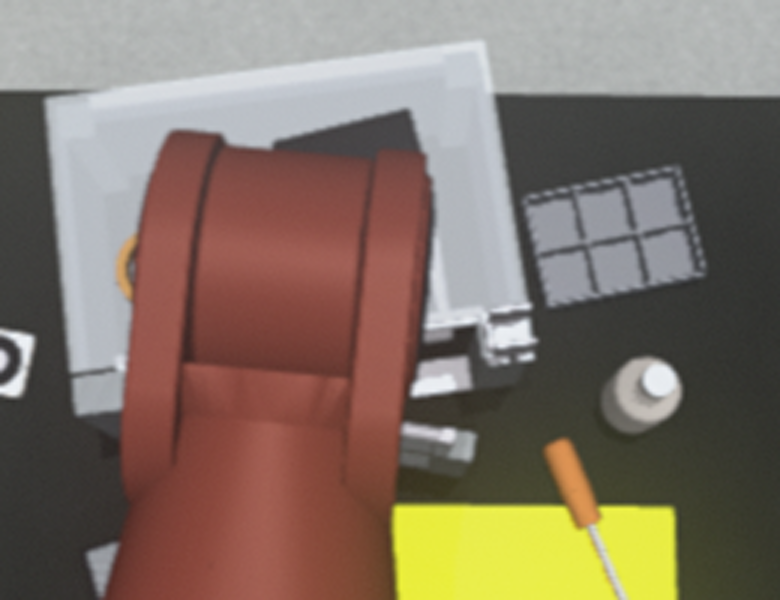

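View pics/w5.png

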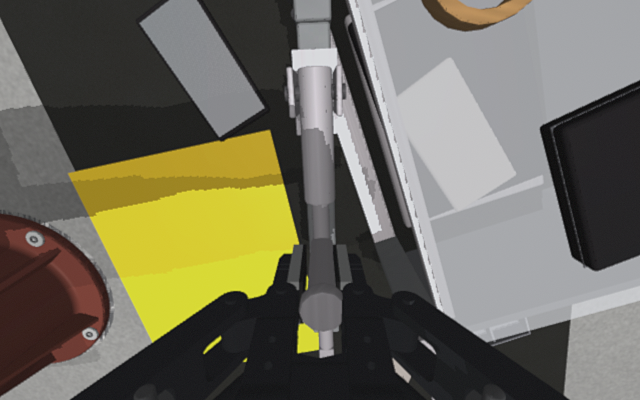

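The gate stands ajar, with its stile top near scene pixel (276, 213). In the wrist view the knob is still held. I'll check the angle numerically.

```bash
python3 - <<'E'
from h import *
from station import sense
s=dict(np.load("pics/scene0c.npz"));f=lambda x,y:ray(s,180+x/3,80+y/3,.16)
e=f(288,400);k0=np.array([.516,.041]);y=np.array([-np.sin(.143),np.cos(.143)])
for g in(.073,.075):
    h=k0+(.13+g)*y; v=e[:2]-h
    print("hinge",h,"edge",e[:2],"len",np.hypot(*v),"gate",np.arctan2(-v@np.array([y[1],-y[0]]),-v@y))
    p=sense()['position'][:2]-h;print("knob r",np.hypot(*p),np.arctan2(-p@np.array([y[1],-y[0]]),-p@y))
S=sense();print(S['force'],S['qd'].round(4),S['width'],S['clock'])
E
```

```text
hinge [0.48706983 0.24192796] edge [0.45125381 0.00265537] len 0.24193833692030015 gate 0.2915839248424043
knob r 0.15508409697731984 0.3319145300877331
hinge [0.48678481 0.24390755] edge [0.45125381 0.00265537] len 0.2438545941860423 gate 0.289226209013095
knob r 0.15697629024656862 0.3277628891551135
[ 1.20979232 -2.69983436 -3.35254048] [0.0013 0.0043 0.0024 0.0016 0.0003 0.001 ] 0.014650538899266572 8.2
```

```bash
python3 -m crank '[[0.0001,-0.003,0,0.01,-1],[0,-0.001,0,0,-1],[0,0,0,0,-1],[0,0,0,0,-1],[0,0,0,0,-1]]'; python3 -m crank '[[0,0,0,0,-1],[0,0,0,0,-1],[0,0,0,0,-1],[0,0,0,0,-1],[0,0,0,0,-1]]'; python3 - <<'E'
from station import sense,eyes
import cv2
p,d=eyes.camera("scene");cv2.imwrite("pics/s6.png",p[:,:,::-1]);cv2.imwrite("pics/s6z.png",cv2.resize(p[80:280,180:440,::-1],None,fx=3,fy=3,interpolation=cv2.INTER_CUBIC))
E
```

```text
clock: 8.7
position: [0.4539, 0.0906, 0.2383]
tool_rot: [0.779, 0.627, 0.0, -0.0]
force: [3.6, -2.2, -3.9]
width: 0.0143
clock: 9.2
position: [0.4539, 0.0906, 0.2383]
tool_rot: [0.779, 0.627, 0.0, -0.0]
force: [3.4, -3.1, -3.9]
width: 0.0148
```

View pics/s6z.png

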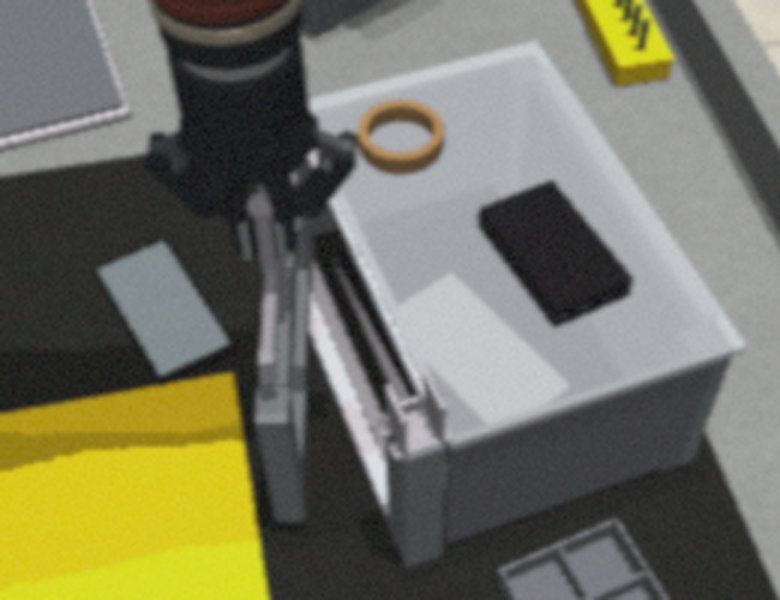

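View pics/s6.png

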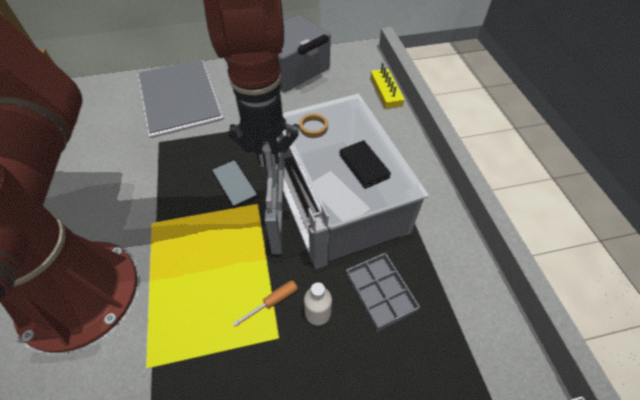

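The gate stands about 0.35 rad open and the pose is steady. Everything else is at its starting pixels: tape roll (313, 125), case (365, 163), handset (234, 183), screwdriver (266, 303), bottle (318, 304), tray (383, 290).

```bash
python3 -c "
from station import job;print(job.hand_in())"
```

```text
the job is handed in; nothing more can be done
None
```

I unbolted the cage and handed the job in at about 9.3 s, with the gate ajar and its knob still held. The hand-in reports no verdict, so success rests on my own checks.

- **Bolt:** I gripped the knob by its stem, lifted it 12 mm (about 0.09 rad) and drew it back about 47 mm while lifted.
- **Gate:** I then swung it open on its arc around the hinge. My last estimate from the TCP position is about 0.35 rad.
- **Hold:** at the end the pose was steady over 0.5 s. The finger opening was 14.3–14.8 mm on the 14 mm stem, with forces of about 3–4 N per axis.
- **Other things on the bench and cage:** the last scene picture shows them at their starting pixels. The fan was outside that view; in the last overhead picture, taken just before the final 4 mm nudge, it was partly in view and I did not measure it.

**Disagreement:** just before the final nudge, the camera reading of the gate's free edge gave about 0.29 rad, while the arm position gave about 0.33. That reading also put the edge about 242 mm from the hinge instead of 260 mm, so the picked pixel was probably off. I didn't repeat it after the nudge, but both values are within the 0.24–0.48 limits.

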